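# Clip the patio lamp into the planter's corner

## Task

The little clip-on lamp is parked on the near wall of the empty tray: squeeze its clamp open and lift it off without dragging the tray. Clip it over the planter's front wall, lamp head outside, tucked right into the corner beside the tall column cactus: with the clamp held open, ease it down until its bridge sits fully on the rim, slide it along until it stops against the end wall, and keep it down on the rim while you let go so that it grips there. Feel for these stops gently, never forcing the ceramic, keep off the cacti and leave everything else where it stands.

Things in the scene. Friction and masses are not known exactly. Their poses are not given: they have to be found in the camera images.
- lamp: Loose clip-on lamp, about 0.2 kg: dark steel self-closing spring clamp with an aluminium lamp head; upright, handles up, jaws down. Origin: centre of the underside of the clamp's bridge, the part that sits on a rim. z up, y along the clamped wall (hinge direction), x across the wall; the lamp head is on the -x side. Bridge 24 (x) x 30 (y) x 8 mm; the two arms hinge at x = +-14, z = 10 mm.
- lamp_grip (a point): Between the clamp's handles, 34 mm above the lamp's origin: put the TCP here, closing along x. Handles: flat plates 32 mm wide (y), up to 41 mm above the origin; width over them 55 mm free, 48 mm on the planter's wall, 36 mm at the stop (then parallel). Both arms open alike; spring 11 N at the stop. Fingers drawing back as they open lift the clamp by friction: press it home as you let go.
- lamp_jaws (a point): Between the jaw tips, 32 mm below the lamp's origin. Jaw arms are 32 mm wide (y from -16 to 16 mm), with rubber pads inside their lowest 14 mm; gap between the pads 3 mm shut, 28 mm fully open; above the pads the slot is at least 22 mm wide.
- lamp_head (a point): Centre of the lamp head (40 mm diameter, 27 mm long along x): 42 mm in -x and 14 mm below the lamp's origin, so its top is 6 mm above the origin.
- jaw_in (a joint): Angle of the clamp's +x arm (the other arm mirrors it): 0 = shut, 0.04 = on the tray's wall, 0.11 = on the planter's wall, 0.30 = squeezed fully open.
- tray: Empty loose green acrylic tray, 180 (x) x 260 (y) x 45 mm, 0.9 kg, walls 6 mm thick. Origin: centre of its underside. The lamp starts clipped on its near (-x) wall with the bridge on the wall's top edge and the lamp head outside.
- planter: Fixed black ceramic trough on pot feet, 170 (x) x 300 (y) x 130 mm, walls 12 mm thick. Origin: centre of its underside, which the feet hold 8 to 20 mm above the table (it differs). Rim 130 mm above the origin; soil 50 mm below the rim. Its front wall is the long one on the -x side (towards the robot), outer face at x = -85 mm.
- rim_left (a point): On top of the front wall, in the middle of its 12 mm thickness, at the inner face of the +y end wall (planter frame x = -79, y = 138, z = 130 mm). Axes as the planter's. A clamp tucked into this corner has its origin 16 mm from here in -y, at the same x and z.
- rim_right (a point): The same at the -y end wall (planter frame x = -79, y = -138, z = 130 mm); a clamp tucked in here has its origin 16 mm from here in +y.
- column: Tall column cactus, 54 mm diameter, 148 mm tall, fixed in the back half of the planter near its +y or its -y end. Origin: centre of its foot, at soil level.
- barrel: Low round barrel cactus, 74 mm diameter, 60 mm tall, fixed in the planter near the other end. Origin: centre of its foot.
- pump_bottle: Bystander: empty amber glass pump bottle, 66 mm diameter, 186 mm tall. Origin: centre of its underside.
- stone: Bystander: smooth grey river stone, 78 mm wide, 35 mm tall. Origin: centre of its underside.
- spoon_rest: Bystander: stainless spoon rest, round dish 94 mm wide with a flat handle, 14 mm tall. Origin: centre of the dish's underside.
- tumbler: Bystander: glass tumbler, 72 mm diameter, 105 mm tall. Origin: centre of its underside.
- clay_pot: Bystander: small terracotta pot, 86 mm diameter, 78 mm tall. Origin: centre of its underside.
Not all that is in view belongs to the job. Leave any orange look-alike of the lamp alone.

How it is judged:
By the outcome, as a careful person would: the job done as asked, in the order asked, and still so for the second after the job is handed in, with the robot touching nothing.
It also fails if it takes over 64 s, if anything falls off the work surface, if the arm or the gripper's body presses on something with over 40 N, if the wrist force passes 120 N, or if a joint passes its speed limit or range.

## Robot

A 6-joint arm with a two-finger parallel gripper is mounted at the origin on the work surface. World frame = base frame: x ahead of the robot, y to its left, z up, the work surface at z = 0. Lengths are in mm, angles in degrees, forces in N, time in s.
With the tool pointing down it reaches from about 325 to 775 mm from the base axis. Payload 9.3 kg.
Tool frame: the origin (TCP) lies between the finger pads, 19 mm behind the fingertips; this is the grasp point; z points along the fingers, y is the line along which they close (so a half turn about z gives the same grasp; the last joint's range is limited). The gripper opens to 85 mm and grips with 20 to 120 N. Pads are 22 mm wide; open, the fingers measure 114 mm over their backs; the gripper's body (76 mm by 85 mm) begins 54 mm behind the grasp point. The pads swing forward as they close: fully open they stand 13 mm farther back than shut.
Start: joints at [57.032, 14.817, 1.232, 76.415, 0, 81.257], TCP at [225.674, 501.565, 249.979] pointing down, gripper open.
Joint ranges: [-174.27, 174.27], [-52.1, 104.24], [-59.71, 78.15], [-110.17, 111.67], [-87.03, 83.33], [-180, 180]. Speed limits (degrees/s): [127.2, 127.2, 159.86, 180, 180, 180].

## Interface

Orientations are given as [roll, pitch, yaw] about the fixed x, y, z axes, in that order (R = Rz(yaw) Ry(pitch) Rx(roll)).
In Python, from plant import env gives the robot as it stands.
- The arm moves only by the tool jog_arm, never from a script. Its argument "series" is a list of rows, each a list of 2 entries, a list of its own where there are three numbers: the shift along the tool's x, y, z in m, then the turn about the tool's z in rad. In form: [[[x, y, z], yaw], ...]. A call has 1 to 8 rows; each row shifts and turns the commanded pose from where the row before left it, along the tool's axes as they then stand; what a row does not reach is not made up. A row lasts 1/10 s, in which the tool goes at most 50 mm and 8.59 degrees, less where a joint would pass 70% of its speed; a pose out of reach is approached as far as the arm can. A call with a gripper value outside its range is refused whole. "claw" is the opening, from -1 (shut) to 1 (fully open), set as the call begins (left out, the last holds). The fingers move at their own pace and stop on an object; "newtons" is the grip in N (left out, the last holds). Time passes only in rows, so rows that do not move let the fingers close. It gives the time, the measured TCP pose, the force, the opening and the grip force at its end, in the units of the state.
- env.read_state(): the state, without advancing time (a new reading comes with each control period).
- env.snapshot(name): name is "side" or "top" or "wrist"; returns (picture, depth): 480x640x3 uint8, blue, green, red; 480x640 float32, mm along the optical axis (not along the pixel's ray), 0 where there is no reading.
- env.camera_info(name): a dict with "K" (3x3 intrinsics, pixels), "camera_from_world" (4x4, takes a point from world to camera coordinates); the wrist camera has in their place "tool_from_camera" (4x4, takes a point from camera to tool coordinates, whose origin is the TCP and whose axes are the flange's). Camera axes: x right, y down, z forward; pixel columns grow to the right and rows downward; lengths in mm; the calibration is good to about 2 mm. A picture is of the moment at which its call begins: read the wrist's pose just before it. camera_info takes no time and is no camera call.
- env.hand_in(): hands the job in; it is judged then, once.
The state is a dict: "time": time; "q": joint angles; "qvel": joint speeds; "joint_efforts": joint torques, N m; "tool_pos": TCP position; "ee_rot": TCP orientation; "ft_force": force on the tool from outside, world axes, zero at the start; "torque": the same for the moment, N m; "gripper_width": finger opening in mm; "grasp_force": force on a finger pad.
Only numpy, scipy, OpenCV 4.12 (cv2) and the standard library are available. Lean on these libraries where they do the work, as an engineer would, in place of code of your own. Each camera call takes 0.05 s, during which the arm holds its last target. There are 200 camera calls.

## Working session

There is one attempt and no reset: what is moved stays moved. The work goes in short steps, Python scripts to look and compute and a tool call to move; the robot and the scene stay as the last step left them, time stands still between calls to the robot, and variables do not carry over. Pictures are saved under pics/ and viewed, at most 10 in all, crops included, and the job is handed in when it is done.

Besides the shell and the picture viewer there is one more tool, called after ">>>" in YAML: its name, and indented under it one key for each argument. jog_arm: Moves the arm, as the interface text tells. Its arguments: {"type":"object","properties":{"series":{"type":"array"},"claw":{"type":"number"},"newtons":{"type":"number"}},"required":["series"]}

```bash
mkdir -p pics; ls
cat > h.py <<'E'
import numpy as np, cv2
from plant import env
def snap(n,tag):
    s=env.read_state(); im,d=env.snapshot(n); ci=env.camera_info(n)
    cv2.imwrite(f'pics/{tag}.png',im); np.savez(f'pics/{tag}.npz',im=im,d=d,K=ci['K'],T=np.linalg.inv(np.array(ci['camera_from_world'])) if 'camera_from_world' in ci else T_w(s,ci))
    return im,d
def T_w(s,ci):
    from scipy.spatial.transform import Rotation as R
    T=np.eye(4);T[:3,:3]=R.from_euler('xyz',s['ee_rot'],degrees=True).as_matrix();T[:3,3]=s['tool_pos'];return T@np.array(ci['tool_from_camera'])
def cloud(tag):
    z=np.load(f'pics/{tag}.npz');d=z['d'];K=z['K'];v,u=np.mgrid[:480,:640]
    P=np.stack([(u-K[0,2])/K[0,0]*d,(v-K[1,2])/K[1,1]*d,d],-1)
    W=P@z['T'][:3,:3].T+z['T'][:3,3]; W[d<=0]=np.nan
    return W,z['im']
def ray(tag,u,v,h):
    z=np.load(f'pics/{tag}.npz');K=z['K'];r=z['T'][:3,:3]@np.array([(u-K[0,2])/K[0,0],(v-K[1,2])/K[1,1],1]);o=z['T'][:3,3]
    return o+r*(h-o[2])/r[2]
E
python3 - <<'E'
from h import *
for n in('top','side'): snap(n,n+'0')
s=env.read_state();print(s)
for n in('top','side'):
    z=np.load(f'pics/{n}0.npz');print(z['T'].round(2).tolist(),z['K'].tolist())
E
```

```text
pics
{'time': 0.1, 'q': array([5.70315101e+01, 1.48496015e+01, 1.19310098e+00, 7.64156088e+01,
       1.98789455e-03, 8.12563949e+01]), 'qvel': array([-0.03071933, -0.09877665,  0.1562888 ,  0.11829313,  0.00432171,
        0.06039237]), 'joint_efforts': array([ 4.53967805e-03, -5.56692445e+01,  3.45072448e+01,  1.16148478e-02,
       -1.86806960e-04,  2.58075255e-05]), 'tool_pos': array([225.54627749, 501.3732057 , 249.4001126 ]), 'ee_rot': array([-1.79929031e+02, -1.29263512e-02,  1.55775106e+02]), 'ft_force': array([0.08134058, 0.40268179, 0.19487913]), 'torque': array([-0.00596294,  0.003571  , -0.01448842]), 'grasp_force': 0.0, 'gripper_width': 85.27229398738541}
[[0.01, -0.99, 0.12, 408.12], [-1.0, -0.01, 0.0, -64.82], [-0.0, -0.12, -0.99, 1270.68], [0.0, 0.0, 0.0, 1.0]] [[479.013125855841, 0.0, 320.5536609863924], [0.0, 479.013125855841, 229.06352049275176], [0.0, 0.0, 1.0]]
[[0.91, -0.21, 0.36, 171.92], [-0.42, -0.45, 0.79, -921.79], [-0.01, -0.87, -0.5, 665.37], [0.0, 0.0, 0.0, 1.0]] [[447.9399980062243, 0.0, 313.331010597557], [0.0, 447.9399980062243, 242.0724715360138], [0.0, 0.0, 1.0]]
```

View pics/top0.png

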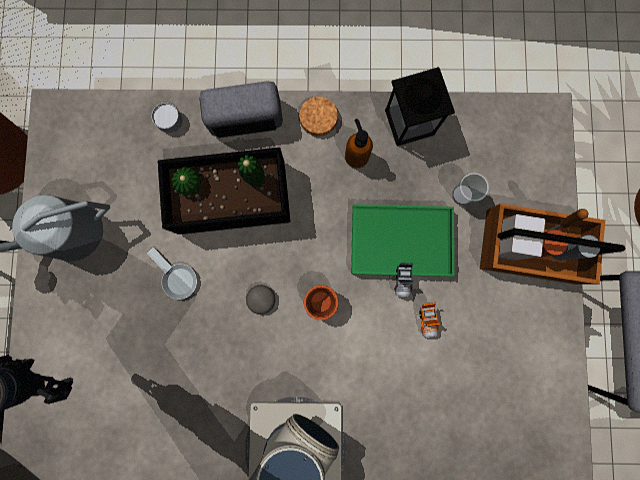

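View pics/side0.png

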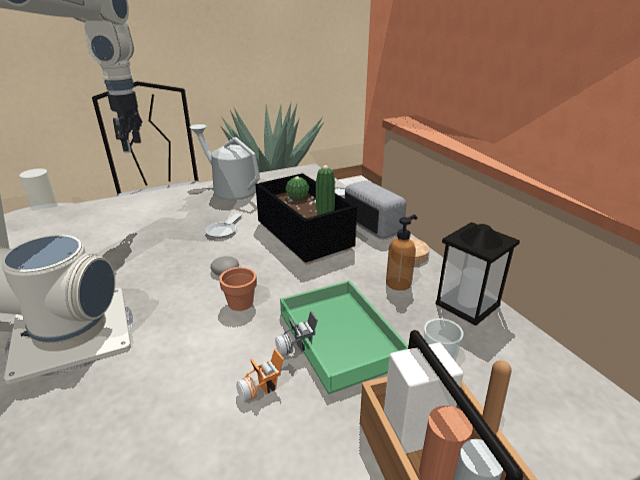

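Top view: the lamp (404,280) sits on the tray's near wall and the orange look-alike is at (430,320). The planter is at (225,190), with the column (250,167) at its right (-y) end, so the target is the rim_right corner near (287,222).

Run:
```python
from h import *
W,im=cloud('top0')
z=W[...,2]
def box(m): 
    c=np.nan_to_num(W[m][:,:2]).astype(np.float32); return c
# tray rim: green & height 40..50
hsv=cv2.cvtColor(im,cv2.COLOR_BGR2HSV)
g=(hsv[...,0]>60)&(hsv[...,0]<85)&(hsv[...,1]>120); g[:195]=0
print('table z',np.nanmedian(z[330:380,200:240]))
for nm,m in (('trayrim',g&(z>40)&(z<52)),):
    c=box(m);r=cv2.minAreaRect(c);print(nm,len(c),r,np.median(z[m]))
# planter
roi=np.zeros_like(g);roi[140:240,150:300]=1
print(np.histogram(z[roi==1],bins=np.arange(0,240,10)))
blk=(im.max(-1)<60)
m=roi&(z>130)&(z<158)&blk
c=box(m);print('rim',len(c),cv2.minAreaRect(c),np.percentile(z[m],[5,25,50,75,95]))
# lamp
l=np.zeros_like(g);l[255:305,385:420]=1
for a,b in((30,52),(52,60),(60,70),(70,100)):
    m=l&(z>a)&(z<b)&(~g); 
    if m.sum()>4: print(a,m.sum(),cv2.minAreaRect(box(m)),W[m].mean(0))
cv2.imwrite('pics/crop0.png',np.hstack([cv2.resize(im[250:310,380:450],None,fx=5.5,fy=5.5,interpolation=2),cv2.resize(im[200:260,255:305],None,fx=5.5,fy=5.5,interpolation=2)]))
S,_=cloud('side0');print('side table',np.nanmedian(S[270:290,200:210,2]), 'side tray', S[355:360,300:305].reshape(-1,3)[::8])
```

```text
table z -1.1901573971179005
trayrim 747 ((535.6336059570312, -171.8770294189453), (457.50341796875, 180.2137451171875), 89.00981140136719) 44.31448549208358
(array([2516,   59,   64,   82,   79,   75,   75,   96, 2692, 2302,  299,
        300,  391, 1590,  871,  124,   23,   32,   24,   32,   44,   59,
         70]), array([  0,  10,  20,  30,  40,  50,  60,  70,  80,  90, 100, 110, 120,
       130, 140, 150, 160, 170, 180, 190, 200, 210, 220, 230]))
rim 2408 ((646.4996948242188, 181.33924865722656), (171.22817993164062, 300.9737854003906), 6.7450785636901855) [132.52379882 136.95972955 138.94870407 140.85363653 145.25801806]
30 196 ((427.54107666015625, -271.98651123046875), (42.949981689453125, 73.29241180419922), 84.38121032714844) [ 411.40909423 -268.24120749   46.04794305]
52 111 ((429.3739013671875, -269.5364685058594), (72.59302520751953, 37.55732345581055), 0.38736218214035034) [ 441.55048755 -268.78337104   55.96090312]
60 89 ((446.4654235839844, -270.90631103515625), (32.72447204589844, 37.60493087768555), 89.54254150390625) [ 446.28389611 -270.36506618   63.42622741]
70 96 ((446.2224426269531, -270.15911865234375), (31.00157356262207, 52.02577209472656), 89.74796295166016) [ 447.40690851 -270.87299479   80.46207415]
side table -1.1615535400081853 side tray [[ 4.32694133e+02 -2.82475970e+02 -8.18256177e-01]
 [ 4.36484920e+02 -2.89411437e+02  8.99855041e-01]
 [ 4.31771073e+02 -2.89731818e+02 -2.44590879e+00]
 [ 4.35380581e+02 -2.96981054e+02 -3.12140081e-01]]
```

View pics/crop0.png

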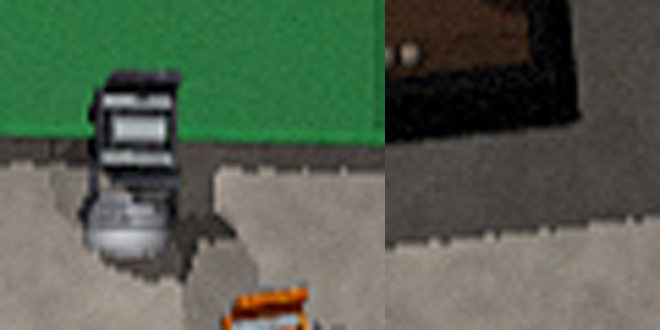

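>>> jog_arm:
  series:
    - [[0, 0, 0], 0.1435]
    - [[0, 0, 0], 0.1435]
    - [[0, 0, 0], 0.1435]
    - [[0, 0, 0], 0.1435]
    - [[0, 0, 0], 0.1435]
    - [[0, 0, 0], 0.1435]
    - [[0, 0, 0], 0.1435]
    - [[0, 0, 0], 0.1435]

```text
time: 0.9
tool_pos: [225.6, 501.4, 249.6]
ee_rot: [-180.0, 0.0, 89.7]
ft_force: [0.8, 0.9, 0.8]
gripper_width: 85.4
grasp_force: 0.0
```

>>> jog_arm:
  series:
    - [[-0.038, 0.011, 0], 0]
    - [[-0.038, 0.011, 0], 0]
    - [[-0.038, 0.011, 0], 0]
    - [[-0.038, 0.011, 0], 0]
    - [[-0.038, 0.011, 0], 0]
    - [[-0.038, 0.011, 0], 0]
    - [[-0.038, 0.011, 0], 0]
    - [[-0.038, 0.011, 0], 0]

```text
time: 1.7
tool_pos: [313.6, 196.1, 249.9]
ee_rot: [-180.0, 0.0, 90.0]
ft_force: [0.4, 0.5, 0.7]
gripper_width: 85.6
grasp_force: 0.0
```

>>> jog_arm:
  series:
    - [[-0.038, 0.011, 0], 0]
    - [[-0.038, 0.011, 0], 0]
    - [[-0.038, 0.011, 0], 0]
    - [[-0.038, 0.011, 0], 0]
    - [[-0.038, 0.011, 0], 0]
    - [[-0.038, 0.011, 0], 0]
    - [[-0.038, 0.011, 0], 0]
    - [[-0.038, 0.011, 0], 0]

```text
time: 2.5
tool_pos: [401.6, -108.1, 249.9]
ee_rot: [-180.0, -0.0, 90.0]
ft_force: [0.6, 0.9, -0.5]
gripper_width: 85.3
grasp_force: 0.0
```

>>> jog_arm:
  series:
    - [[-0.038, 0.011, 0], 0]
    - [[-0.038, 0.011, 0], 0]
    - [[-0.038, 0.011, 0], 0]
    - [[-0.038, 0.011, 0], 0]
    - [[0, 0, 0], 0]
    - [[0, 0, 0], 0]

```text
time: 3.1
tool_pos: [445.4, -258.9, 249.1]
ee_rot: [-179.9, -0.1, 89.9]
ft_force: [-0.1, 0.1, -0.6]
gripper_width: 85.2
grasp_force: 0.0
```

Run:
```python
from h import *
s=env.read_state();print(s['tool_pos'],s['ee_rot'],s['time'])
snap('wrist','w1');print(np.array(env.camera_info('wrist')['tool_from_camera']).round(3),env.camera_info('wrist')['K'][0][0])
```

```text
[ 445.40852731 -258.93322275  249.12506253] [-1.79917410e+02 -7.79656268e-02  8.99128459e+01] 3.1
[[-0.0000e+00 -9.5700e-01 -2.9200e-01  7.6030e+01]
 [ 1.0000e+00 -0.0000e+00  1.0000e-03  1.1800e-01]
 [-1.0000e-03 -2.9200e-01  9.5700e-01 -1.2361e+02]
 [ 0.0000e+00  0.0000e+00  0.0000e+00  1.0000e+00]] 376.4817036255422
```

View pics/w1.png

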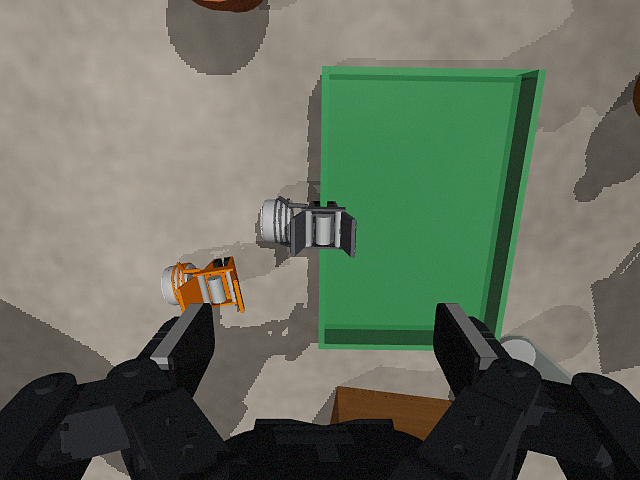

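Wrist view: the lamp clamp is at (325,230) over the tray's left-hand wall edge (x≈322), upright and nearly square to it. The orange one is clear of it at (205,285).

Run:
```python
from h import *
W,im=cloud('w1');z=W[...,2]
hsv=cv2.cvtColor(im,cv2.COLOR_BGR2HSV)
g=(hsv[...,0]>60)&(hsv[...,0]<85)&(hsv[...,1]>100)
print('table',np.nanmedian(z[380:400,260:280]),np.nanmedian(z[140:160,100:200]))
m=g&(z>40)&(z<50)&(W[...,0]<460)
m[:, :]&=True
c=W[m][:,:2];p=np.polyfit(c[:,1],c[:,0],1);print('near wall',m.sum(),'yaw',np.degrees(np.arctan(-p[0])),'x at -270',np.polyval(p,-270),np.percentile(c[:,0]-np.polyval(p,c[:,1]),[2,98]),np.median(z[m]), c[:,1].min(),c[:,1].max())
b=np.zeros_like(g);b[195:262,250:362]=1
for a,h in((40,52),(52,60),(60,70),(70,78),(78,84),(84,95)):
    m=b&(z>a)&(z<h)&~g
    if m.sum()>4:
        c=W[m];print(a,m.sum(),cv2.minAreaRect(c[:,:2].astype(np.float32)),c.min(0),c.max(0))
# planter via top: refine
W,im=cloud('top0');z=W[...,2]
roi=np.zeros(z.shape,bool);roi[140:240,150:300]=1
m=roi&(z>133)&(z<146)&(im.max(-1)<60)
c=W[m]
th=np.radians(6.745);R=np.array([[np.cos(th),np.sin(th)],[-np.sin(th),np.cos(th)]])
l=(c[:,:2]-[646.5,181.3])@R.T
f=(l[:,0]<-74)&(abs(l[:,1])<130);print('front',np.polyfit(l[f,1],l[f,0],1),np.percentile(l[f,0],[1,99]),np.median(c[f,2]))
e=(l[:,1]<-139)&(abs(l[:,0])<70);print('end',np.polyfit(l[e,0],l[e,1],1),np.percentile(l[e,1],[1,99]),np.median(c[e,2]))
mm=roi&(z>200);mm[:,:220]=0;c=W[mm];print('col',cv2.minEnclosingCircle(c[:,:2].astype(np.float32)),c[:,2].max(),((c[:,:2].mean(0)-[646.5,181.3])@R.T))
```

```text
table -0.3069423955346906 -0.37313191949573365
near wall 1809 yaw -0.6848622017561322 x at -270 446.0261414465914 [-4.15547935 12.07175165] 44.697313116166356 -399.0084768673882 -138.8996571651204
40 1255 ((421.91351318359375, -270.5028991699219), (55.92522430419922, 70.34654998779297), 74.21306610107422) [ 388.59088955 -305.0074525    40.04515462] [ 463.36753959 -248.47818314   51.99665871]
52 1056 ((430.7870178222656, -269.06915283203125), (38.39053726196289, 63.12726974487305), 84.87962341308594) [ 399.12301944 -288.54285737   52.00141514] [ 463.7702591  -249.83108244   59.99003608]
60 721 ((445.7903747558594, -270.3197021484375), (41.27055358886719, 34.58354949951172), 2.7474758625030518) [ 424.3499071  -287.50395165   60.00004483] [ 465.70830051 -252.55714209   69.9744113 ]
70 246 ((444.8332824707031, -269.95770263671875), (31.23331642150879, 45.529510498046875), 89.12674713134766) [ 422.3047107  -285.87095759   70.05769978] [ 467.82446496 -254.04261778   77.97996979]
78 260 ((444.643798828125, -270.0050354003906), (31.608659744262695, 52.72135925292969), 89.24111938476562) [ 418.11419669 -286.08800209   78.02146161] [ 470.94884194 -254.07188653   83.99936987]
84 343 ((444.9142150878906, -270.2821960449219), (31.13985252380371, 51.29964065551758), 89.00599670410156) [ 419.01228768 -286.29298946   84.00459419] [ 470.60803804 -254.39017782   87.11224758]
front [ 4.79156389e-04 -7.99785976e+01] [-85.19247113 -74.22231519] 139.05128877124753
end [-5.55924210e-04 -1.44718051e+02] [-149.98918284 -139.1600791 ] 139.29673305686197
col ((679.49560546875, 105.83258819580078), 26.333589553833008) 246.92425643853232 [ 19.47933485 -81.04269305]
```

>>> jog_arm:
  series:
    - [[-0.011, -0.0005, 0.01], 0.012]
    - [[0, 0, 0.03], 0]
    - [[0, 0, 0.03], 0]
    - [[0, 0, 0.03], 0]
    - [[0, 0, 0.02], 0]
    - [[0, 0, 0.01], 0]
    - [[0, 0, 0], 0]
    - [[0, 0, 0], 0]

```text
time: 3.95
tool_pos: [445.5, -269.5, 120.7]
ee_rot: [180.0, 0.0, 89.3]
ft_force: [0.2, -0.2, -0.3]
gripper_width: 85.5
grasp_force: 0.0
```

Run:
```python
from h import *
snap('wrist','w2')
W,im=cloud('w2');z=W[...,2];s=env.read_state();print(s['tool_pos'],s['ee_rot'])
hsv=cv2.cvtColor(im,cv2.COLOR_BGR2HSV)
m=(z>83)&(z<92)&(abs(W[...,1]+270)<25)&(abs(W[...,0]-445)<35)
n,lab,st,ce=cv2.connectedComponentsWithStats(m.astype(np.uint8))
for i in range(1,n):
    if st[i,4]>20: c=W[lab==i];print(st[i],c.min(0),c.max(0),cv2.minAreaRect(c[:,:2].astype(np.float32)))
```

```text
[ 445.64671092 -269.6941502   121.04805289] [1.79923573e+02 6.41055737e-02 8.93232808e+01]
[265 262  12  65 594] [ 418.4826535  -286.14520382   83.00258968] [ 423.49971907 -253.99201952   86.71290406] ((420.94708251953125, -270.0895690917969), (32.193748474121094, 4.754188060760498), 88.79722595214844)
[366 263  13  64 588] [ 465.75610624 -286.4840087    83.02349528] [ 471.00167063 -254.70724898   86.90797585] ((468.3581237792969, -270.59710693359375), (31.829814910888672, 4.9380364418029785), 88.75211334228516)
```

View pics/w2.png

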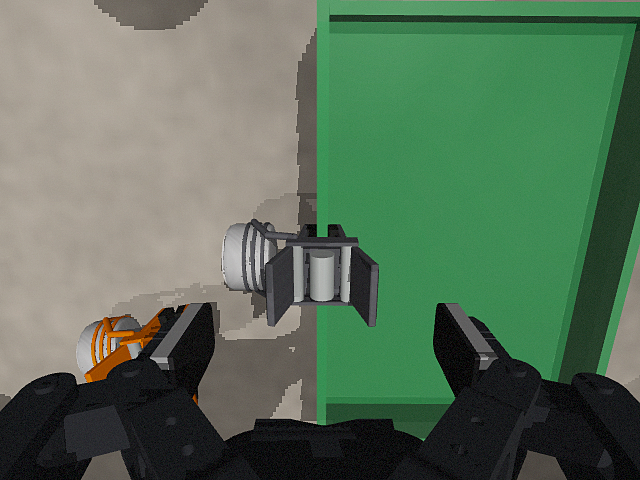

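Wrist view: the handles at (290,265) and (363,265) sit between the fingers. The orange lamp at (130,345) is close to the left finger, so I'll check that clearance.

Run:
```python
from h import *
for t in('w1','top0'):
    W,im=cloud(t);h=cv2.cvtColor(im,cv2.COLOR_BGR2HSV)
    m=(h[...,0]<20)&(h[...,1]>150)&(h[...,2]>100)&(W[...,0]<430)&(W[...,0]>300)&(W[...,1]<-250)&(W[...,1]>-370)
    c=W[m];print(t,len(c),c.min(0),c.max(0))
```

```text
w1 1531 [ 3.00079746e+02 -3.52920204e+02  1.81099894e-01] [ 373.68764063 -312.07499808   74.77559375]
top0 194 [ 302.16794922 -366.02967898   -5.59246408] [ 375.00878986 -313.45162091   77.95441482]
```

>>> jog_arm:
  series:
    - [[-0.0005, -0.0008, 0.015], 0.008]
    - [[0, 0, 0.015], 0]
    - [[0, 0, 0.008], 0]
    - [[0, 0, 0.004], 0]
    - [[0, 0, 0], 0]
    - [[0, 0, 0], 0]

```text
time: 4.6
tool_pos: [444.7, -270.2, 78.6]
ee_rot: [180.0, 0.0, 88.9]
ft_force: [-0.3, 0.7, 0.9]
gripper_width: 84.9
grasp_force: 0.0
```

>>> jog_arm:
  series:
    - [[0, 0, 0], 0]
    - [[0, 0, 0], 0]
    - [[0, 0, 0], 0]
    - [[0, 0, 0], 0]
  claw: 0.32
  newtons: 25

```text
time: 5.0
tool_pos: [444.4, -270.0, 78.1]
ee_rot: [180.0, 0.0, 88.9]
ft_force: [-0.2, -0.5, 0.0]
gripper_width: 56.4
grasp_force: 0.0
```

>>> jog_arm:
  series:
    - [[0, 0, 0], 0]
    - [[0, 0, 0], 0]
  claw: 0.1

```text
time: 5.2
tool_pos: [444.6, -270.1, 78.8]
ee_rot: [179.9, 0.0, 88.9]
ft_force: [-1.4, 1.3, 7.7]
gripper_width: 46.9
grasp_force: 8.6
```

>>> jog_arm:
  series:
    - [[0, 0, 0], 0]
    - [[0, 0, 0], 0]
    - [[0, 0, 0], 0]
    - [[0, 0, 0], 0]
    - [[0, 0, 0], 0]
  claw: -0.25

```text
time: 5.7
tool_pos: [444.8, -270.4, 79.6]
ee_rot: [179.9, 0.1, 88.9]
ft_force: [-3.2, 1.3, 16.2]
gripper_width: 35.6
grasp_force: 23.7
```

>>> jog_arm:
  series:
    - [[0, -0.0002, -0.001], 0]
    - [[0, 0, -0.001], 0]
    - [[0, 0, -0.003], 0]
    - [[0, 0, -0.006], 0]
    - [[0, 0, -0.01], 0]
    - [[0, 0, -0.01], 0]
    - [[0, 0, -0.01], 0]
    - [[0, 0, -0.01], 0]

```text
time: 6.5
tool_pos: [444.3, -270.0, 130.2]
ee_rot: [180.0, 0.0, 88.9]
ft_force: [0.2, -0.5, -1.0]
gripper_width: 35.1
grasp_force: 25.2
```

>>> jog_arm:
  series:
    - [[0, 0, -0.03], 0]
    - [[0, 0, -0.03], 0]
    - [[0, 0, -0.03], 0]
    - [[0, 0, -0.03], 0]
    - [[0, 0, -0.03], 0]
    - [[0, 0, 0], 0]
    - [[0, 0, 0], 0]

```text
time: 7.2
tool_pos: [444.2, -269.9, 279.5]
ee_rot: [179.9, 0.0, 88.9]
ft_force: [-0.6, 0.2, -3.0]
gripper_width: 35.2
grasp_force: 25.9
```

Run:
```python
from h import *
s=env.read_state();print(s['tool_pos'],s['ee_rot'],s['gripper_width'],s['grasp_force'],s['ft_force'])
a,_=snap('top','top1'); b,_=snap('side','side1');snap('wrist','w3')
def near(t):
    W,im=cloud(t);h=cv2.cvtColor(im,cv2.COLOR_BGR2HSV);z=W[...,2]
    m=(h[...,0]>60)&(h[...,0]<85)&(h[...,1]>120)&(z>38)&(z<52)&(W[...,1]<-100);c=W[m][:,:2].astype(np.float32);print(t,cv2.minAreaRect(c))
near('top0');near('top1')
w=cv2.imread('pics/w3.png');
cv2.imwrite('pics/c1.png',np.hstack([cv2.resize(b[60:360,160:460],(600,600))[::1,:400],cv2.resize(w[100:400,150:500],(400,600))]))
```

```text
[ 444.19196205 -269.92319101  279.48923756] [1.79945370e+02 4.63103209e-02 8.88548959e+01] 35.17230036033866 25.861195921897888 [-0.58087486  0.16433872 -2.95274397]
top0 ((636.2395629882812, -272.3511657714844), (260.0623779296875, 384.8681945800781), 89.00981140136719)
top1 ((583.84423828125, -261.29693603515625), (241.36334228515625, 362.08740234375), 56.01692581176758)
```

View pics/c1.png

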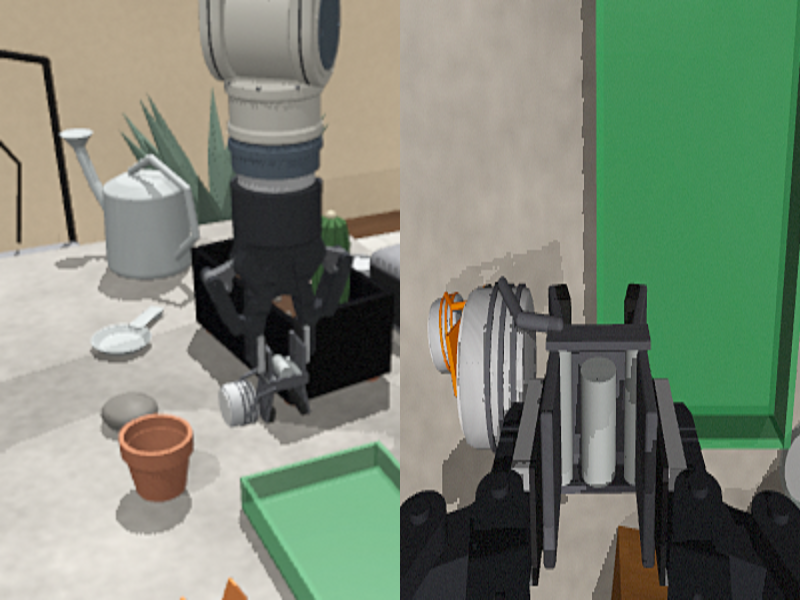

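The lamp is held squeezed open and hangs upright in the fingers. Next I turn to the planter's yaw and travel over.

>>> jog_arm:
  series:
    - [[0, 0, 0], -0.069]
    - [[0, 0, 0], -0.069]
    - [[0.03, 0.016, 0], 0]
    - [[0.03, 0.016, 0], 0]
    - [[0.03, 0.016, 0], 0]
    - [[0.03, 0.016, 0], 0]
    - [[0.03, 0.016, 0], 0]
    - [[0.03, 0.016, 0], 0]

```text
time: 8.15
tool_pos: [518.3, -78.4, 277.9]
ee_rot: [-179.9, -0.0, 96.8]
ft_force: [0.3, -0.3, -1.6]
gripper_width: 35.3
grasp_force: 25.9
```

>>> jog_arm:
  series:
    - [[0.03, 0.016, 0], 0]
    - [[0.03, 0.016, 0], 0]
    - [[0.03, 0.016, 0], 0]
    - [[0.03, 0.016, 0], 0]
    - [[0.015, 0.01, 0], 0]
    - [[0.007, 0.004, 0.02], 0]
    - [[0, 0, 0], 0]
    - [[0, 0, 0], 0]

```text
time: 8.95
tool_pos: [578.6, 69.9, 258.4]
ee_rot: [-179.9, -0.0, 96.8]
ft_force: [-0.1, -0.0, -1.3]
gripper_width: 35.1
grasp_force: 25.9
```

Run:
```python
from h import *
s=env.read_state();print(s['tool_pos'],s['ee_rot'],s['gripper_width'],s['time'])
snap('wrist','w4')
W,im=cloud('w4');z=W[...,2]
t=s['tool_pos']
# lamp handles
m=(abs(W[...,0]-t[0])<40)&(abs(W[...,1]-t[1])<25)&(z>t[2]-5)&(z<t[2]+12)
c=W[m];print('handle top z',len(c),np.percentile(c[:,2],[50,95,99]))
# rim
th=np.radians(6.72);R=np.array([[np.cos(th),np.sin(th)],[-np.sin(th),np.cos(th)]])
l=(W[...,:2]-[646.5,181.3])@R.T
m=(z>130)&(z<148)&(abs(l[...,0]+80)<12)&(l[...,1]>-90)&(l[...,1]<150)
a=l[m];p=np.polyfit(a[:,1],a[:,0],1);print('front',m.sum(),p,np.percentile(a[:,0],[1,50,99]),a[:,1].min(),np.percentile(z[m],[5,50,95]))
for k in range(-120,150,30):
    q=m&(abs(l[...,1]-k)<10)
    if q.sum()>20:print(k,q.sum(),np.percentile(l[q][:,0],[2,98]),np.median(z[q]))
w=im.copy();cv2.imwrite('pics/w4.png',w)
```

```text
[578.59119162  69.93047023 258.41916143] [-1.79874356e+02 -7.78665346e-04  9.67621187e+01] 35.11022616983643 8.95
handle top z 4199 [264.76193711 269.05600839 270.06454337]
front 4288 [ 2.97587389e-04 -8.02541939e+01] [-86.0841634  -80.0689633  -74.36616321] -89.96897353050144 [137.04960541 139.04897391 140.35425407]
-90 264 [-85.97956816 -74.62167892] 139.0228030261551
-60 555 [-85.82743137 -74.80634854] 139.0933360361333
-30 645 [-85.76260572 -74.36588965] 139.08326075992278
0 721 [-86.08146196 -74.6376124 ] 139.0150478849458
30 804 [-85.86334806 -74.33421219] 139.06399101058872
```

View pics/w4.png

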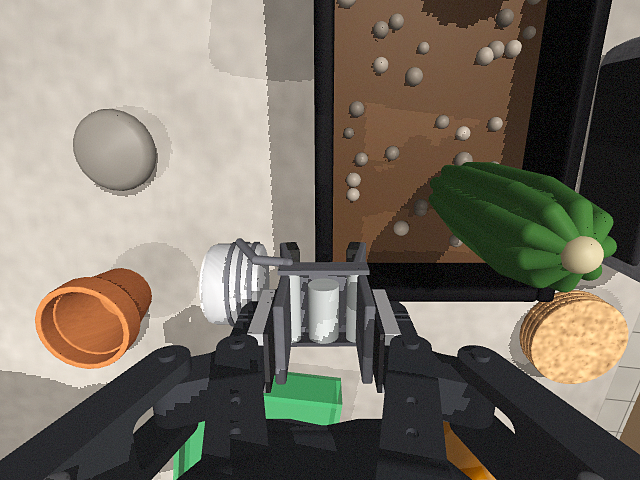

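Wrist view: the jaws are over the front wall, the column is well clear on the right at (585,255) and the end wall is near row 275. TCP local (-80.5,-102.7) against rim centre -80.1, so it's aligned. Descending.

>>> jog_arm:
  series:
    - [[0, 0.0003, 0.01], 0]
    - [[0, 0, 0.015], 0]
    - [[0, 0, 0.015], 0]
    - [[0, 0, 0.015], 0]
    - [[0, 0, 0.01], 0]
    - [[0, 0, 0.005], 0]
    - [[0, 0, 0], 0]

```text
time: 9.7
tool_pos: [579.2, 70.1, 188.6]
ee_rot: [-180.0, -0.0, 96.7]
ft_force: [-0.0, -0.4, -2.0]
gripper_width: 35.2
grasp_force: 25.9
```

>>> jog_arm:
  series:
    - [[0, 0, 0.002], 0]
    - [[0, 0, 0.002], 0]
    - [[0, 0, 0.001], 0]
    - [[0, 0, 0.001], 0]
    - [[0, 0, 0], 0]

```text
time: 10.2
tool_pos: [579.3, 70.4, 183.0]
ee_rot: [-180.0, 0.0, 96.8]
ft_force: [-0.4, -0.4, -2.4]
gripper_width: 35.1
grasp_force: 25.9
```

>>> jog_arm:
  series:
    - [[0, 0, 0.001], 0]
    - [[0, 0, 0.001], 0]
    - [[0, 0, 0.001], 0]
    - [[0, 0, 0.001], 0]
    - [[0, 0, 0.001], 0]
    - [[0, 0, 0], 0]

```text
time: 10.8
tool_pos: [579.3, 70.4, 177.8]
ee_rot: [-180.0, -0.0, 96.8]
ft_force: [-0.2, -0.8, -1.1]
gripper_width: 35.1
grasp_force: 25.9
```

>>> jog_arm:
  series:
    - [[0, 0, 0.001], 0]
    - [[0, 0, 0.001], 0]
    - [[0, 0, 0.001], 0]
    - [[0, 0, 0], 0]

```text
time: 11.2
tool_pos: [579.3, 70.3, 174.8]
ee_rot: [-180.0, -0.0, 96.8]
ft_force: [0.2, -0.6, -2.8]
gripper_width: 35.5
grasp_force: 25.9
```

>>> jog_arm:
  series:
    - [[0, 0, 0.0005], 0]
    - [[0, 0, 0.0005], 0]
    - [[0, 0, 0], 0]
    - [[0, 0, 0], 0]

```text
time: 11.6
tool_pos: [579.3, 70.4, 174.5]
ee_rot: [180.0, 0.0, 96.8]
ft_force: [-2.6, -0.1, 5.8]
gripper_width: 35.6
grasp_force: 26.6
```

>>> jog_arm:
  series:
    - [[0, 0, 0.0005], 0]
    - [[0, 0, 0.0005], 0]
    - [[0, 0, 0], 0]
    - [[0, 0, 0], 0]

```text
time: 12.0
tool_pos: [579.4, 70.4, 174.4]
ee_rot: [179.9, 0.0, 96.8]
ft_force: [-4.7, -0.4, 13.0]
gripper_width: 35.1
grasp_force: 27.4
```

Seated: contact at TCP z≈174.5 gives a rim at about 140, which matches the camera. I'll ease the load slightly and slide toward the end wall.

>>> jog_arm:
  series:
    - [[0, 0, -0.0008], 0]
    - [[-0.001, 0, 0], 0]
    - [[-0.002, 0, 0], 0]
    - [[-0.002, 0, 0], 0]
    - [[-0.002, 0, 0], 0]
    - [[-0.002, 0, 0], 0]
    - [[-0.001, 0, 0], 0]
    - [[0, 0, 0], 0]

```text
time: 12.8
tool_pos: [581.0, 61.2, 174.5]
ee_rot: [179.9, -0.1, 96.8]
ft_force: [-1.6, 5.0, 7.6]
gripper_width: 35.1
grasp_force: 26.8
```

>>> jog_arm:
  series:
    - [[-0.001, 0, 0], 0]
    - [[-0.001, 0, 0], 0]
    - [[-0.001, 0, 0], 0]
    - [[-0.001, 0, 0], 0]
    - [[-0.001, 0, 0], 0]
    - [[0, 0, 0], 0]

```text
time: 13.4
tool_pos: [581.6, 56.3, 174.5]
ee_rot: [179.9, -0.1, 96.8]
ft_force: [-0.6, 4.0, 7.5]
gripper_width: 35.3
grasp_force: 26.8
```

>>> jog_arm:
  series:
    - [[-0.001, 0, 0], 0]
    - [[-0.001, 0, 0], 0]
    - [[0, 0, 0], 0]

```text
time: 13.7
tool_pos: [581.9, 54.3, 174.5]
ee_rot: [179.9, -0.1, 96.8]
ft_force: [-1.4, 5.7, 6.6]
gripper_width: 35.3
grasp_force: 26.8
```

>>> jog_arm:
  series:
    - [[-0.001, 0, 0], 0]
    - [[-0.0005, 0, 0], 0]
    - [[-0.0005, 0, 0], 0]
    - [[0, 0, 0], 0]

```text
time: 14.1
tool_pos: [582.1, 52.4, 174.5]
ee_rot: [179.9, -0.1, 96.8]
ft_force: [-1.4, 5.4, 7.3]
gripper_width: 35.3
grasp_force: 26.8
```

>>> jog_arm:
  series:
    - [[-0.0005, 0, 0], 0]
    - [[-0.0005, 0, 0], 0]
    - [[0, 0, 0], 0]

```text
time: 14.4
tool_pos: [582.2, 51.6, 174.5]
ee_rot: [179.9, -0.1, 96.8]
ft_force: [-0.5, 6.2, 7.4]
gripper_width: 35.1
grasp_force: 26.8
```

>>> jog_arm:
  series:
    - [[-0.0005, 0, 0], 0]
    - [[0, 0, 0], 0]

```text
time: 14.6
tool_pos: [582.1, 51.5, 174.5]
ee_rot: [179.9, -0.2, 96.8]
ft_force: [-1.8, 8.4, 7.3]
gripper_width: 35.0
grasp_force: 26.8
```

>>> jog_arm:
  series:
    - [[-0.0005, 0, 0], 0]
    - [[0, 0, 0], 0]

```text
time: 14.8
tool_pos: [582.2, 51.3, 174.5]
ee_rot: [179.9, -0.2, 96.8]
ft_force: [-1.4, 9.9, 8.2]
gripper_width: 35.4
grasp_force: 26.8
```

>>> jog_arm:
  series:
    - [[-0.0005, 0, 0], 0]
    - [[0, 0, 0], 0]
    - [[0, 0, 0], 0]

```text
time: 15.1
tool_pos: [582.1, 51.1, 174.6]
ee_rot: [179.9, -0.2, 96.9]
ft_force: [-1.9, 10.7, 8.3]
gripper_width: 35.4
grasp_force: 26.7
```

The stop is found: y≈51 as predicted, and the side force is rising while the position holds. I'll press down, then open gradually, following the pads down.

>>> jog_arm:
  series:
    - [[0, 0, 0.0005], 0]
    - [[0, 0, 0.0003], 0]
    - [[0, 0, 0], 0]

```text
time: 15.4
tool_pos: [582.1, 51.1, 174.5]
ee_rot: [179.8, -0.2, 96.9]
ft_force: [-4.1, 11.9, 13.4]
gripper_width: 35.3
grasp_force: 27.2
```

>>> jog_arm:
  series:
    - [[0, 0, 0.0004], 0]
    - [[0, 0, 0], 0]
  claw: -0.12

```text
time: 15.6
tool_pos: [582.3, 50.1, 173.9]
ee_rot: [179.8, -0.1, 96.8]
ft_force: [-2.4, 5.9, 10.7]
gripper_width: 37.6
grasp_force: 11.3
```

>>> jog_arm:
  series:
    - [[0, 0, 0.0006], 0]
    - [[0, 0, 0], 0]
  claw: -0.06

```text
time: 15.8
tool_pos: [582.4, 49.9, 173.3]
ee_rot: [179.8, -0.1, 96.8]
ft_force: [-1.7, 5.0, 11.0]
gripper_width: 40.4
grasp_force: 10.5
```

>>> jog_arm:
  series:
    - [[0, 0, 0.0006], 0]
    - [[0, 0, 0], 0]
  claw: 0.0

```text
time: 16.0
tool_pos: [582.5, 49.8, 172.6]
ee_rot: [179.9, -0.1, 96.8]
ft_force: [-2.4, 4.8, 11.8]
gripper_width: 42.5
grasp_force: 9.9
```

Working as planned: the downward load is steady at about 11 N.

>>> jog_arm:
  series:
    - [[0, 0, 0.0006], 0]
    - [[0, 0, 0], 0]
  claw: 0.06

```text
time: 16.2
tool_pos: [582.6, 49.6, 171.6]
ee_rot: [179.9, -0.0, 96.8]
ft_force: [-0.2, 4.2, 7.6]
gripper_width: 44.9
grasp_force: 6.8
```

>>> jog_arm:
  series:
    - [[0, 0, 0.0006], 0]
    - [[0, 0, 0], 0]
  claw: 0.1

```text
time: 16.4
tool_pos: [582.6, 49.4, 170.8]
ee_rot: [179.9, -0.0, 96.8]
ft_force: [0.3, 2.5, 5.4]
gripper_width: 46.7
grasp_force: 5.6
```

>>> jog_arm:
  series:
    - [[0, 0, 0.0006], 0]
    - [[0, 0, 0], 0]
  claw: 0.14

```text
time: 16.6
tool_pos: [581.7, 48.9, 169.1]
ee_rot: [-180.0, 0.0, 96.8]
ft_force: [-0.6, -0.2, 0.1]
gripper_width: 48.9
grasp_force: 0.1
```

>>> jog_arm:
  series:
    - [[0, 0, 0.0003], 0]
    - [[0, 0, 0], 0]
  claw: 0.18

```text
time: 16.8
tool_pos: [581.8, 48.9, 168.9]
ee_rot: [-180.0, 0.0, 96.8]
ft_force: [0.2, 0.2, 0.8]
gripper_width: 50.1
grasp_force: 0.0
```

>>> jog_arm:
  series:
    - [[0, 0, 0], 0]
    - [[0, 0, 0], 0]
    - [[0, 0, 0], 0]
  claw: 0.5

```text
time: 17.1
tool_pos: [581.9, 49.0, 169.2]
ee_rot: [-180.0, 0.0, 96.8]
ft_force: [-0.3, -0.8, -0.1]
gripper_width: 63.9
grasp_force: 0.0
```

>>> jog_arm:
  series:
    - [[0, 0, -0.005], 0]
    - [[0, 0, -0.015], 0]
    - [[0, 0, -0.02], 0]
    - [[0, 0, -0.02], 0]
    - [[0, 0, -0.02], 0]
    - [[0, 0, -0.01], 0]
    - [[0, 0, 0], 0]
    - [[0, 0, 0], 0]

```text
time: 17.9
tool_pos: [581.7, 49.0, 258.7]
ee_rot: [-180.0, -0.0, 96.8]
ft_force: [0.5, 0.0, -0.5]
gripper_width: 64.0
grasp_force: 0.0
```

Run:
```python
from h import *
s=env.read_state();print(s['tool_pos'],s['ee_rot'],s['time'])
snap('wrist','w5')
W,im=cloud('w5');z=W[...,2]
th=np.radians(6.7);R=np.array([[np.cos(th),np.sin(th)],[-np.sin(th),np.cos(th)]])
l=(W[...,:2]-[646.5,181.3])@R.T
ok=(abs(l[...,0]+80)<60)&(l[...,1]<-90)&(l[...,1]>-155)
for a,b in((134,146),(146,152),(152,165),(174,179),(179,190)):
    m=ok&(z>a)&(z<b)&(abs(l[...,0]+80)<32)
    if m.sum()>5:
        c=l[m];print(a,m.sum(),cv2.minAreaRect(c.astype(np.float32)),c.min(0),c.max(0),np.percentile(z[m],[50,98]))
# gap along y on planter rim and end wall inner
m=(z>134)&(z<146)&(l[...,1]<-130)&(l[...,0]>-65)&(l[...,0]<-10);c=l[m];
if m.sum():print('end',np.percentile(c[:,1],[1,99]),np.median(z[m]))
cv2.imwrite('pics/c5.png',im[120:480])
```

```text
[581.72711728  49.02100037 258.65789165] [-1.79967277e+02 -5.26871786e-03  9.67598159e+01] 17.9
134 1006 ((-80.00123596191406, -119.21581268310547), (63.98150634765625, 58.36420440673828), 0.008311591111123562) [-111.99317251 -148.39695685] [-48.00761453 -90.03405156] [139.57131417 145.6872728 ]
146 950 ((-87.17143249511719, -119.95832061767578), (37.19628143310547, 49.22705841064453), 85.5700454711914) [-111.99659861 -139.80264596] [ -61.20962065 -100.65159014] [148.11592739 151.89544527]
152 2308 ((-80.2218017578125, -121.37757873535156), (39.808006286621094, 36.29348373413086), 0.2846108376979828) [-100.20125223 -139.54472776] [ -60.39279925 -103.20625482] [156.1969338  164.17704546]
174 319 ((-80.12590789794922, -121.9609603881836), (48.64835739135742, 31.99943733215332), 0.07723695784807205) [-104.45175434 -137.98721853] [ -55.79636243 -105.98840933] [177.03019642 178.92954303]
179 767 ((-80.07269287109375, -122.13875579833984), (31.889450073242188, 48.21421813964844), 89.91571044921875) [-104.17255559 -138.11770702] [ -55.94940198 -106.22421247] [180.66002133 182.28732745]
end [-148.17385437 -136.85244747] 139.0855579808889
```

View pics/c5.png

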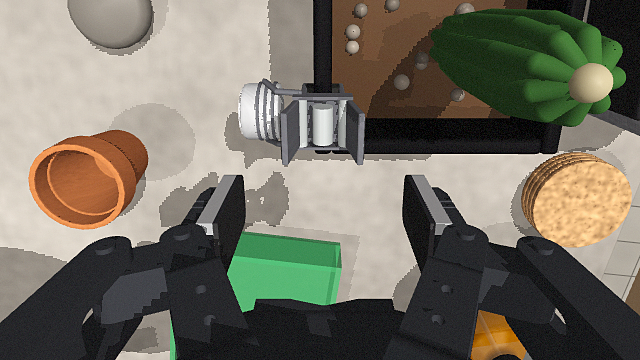

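The wrist view shows the lamp at (322,125) square on the front wall, head outside, hard against the end wall. The handle tops sit 43 mm above the rim, the seated height at this jaw opening. The gripper is clear.

```bash
python3 -c "
from plant import env
print(env.hand_in())"
```

```text
the job is handed in; nothing more can be done
None
```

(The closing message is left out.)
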